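# Fish the washed parts basket out of the dip tank with the hook rod

## Task

Take the hook rod from its stand and use it to lift the round parts basket by its crossbar out of the deep dip tank it hangs in, without touching the basket with the gripper. Set the basket down gently, upright and wholly inside the drain tray, unhook it, then hang the hook rod back in the fork of its stand by its collar and let go.

Things in the scene. Friction and masses are not known exactly. Their poses are not given: they have to be found in the camera images.
- basket_bar (a point): Mid-axis of the round steel basket's bar (6 mm thick, 122 long, along y), 56 above its underside. Cup 64 across, 20 high, 0.2 kg; uprights at y +-31. The bar's ends lie in open-topped notches (28 wide, 8 deep) on ledges 18 off the walls of a square tank: 136 inside, 142 outside, 150 high; bar midway (+-5), 70 below the rim, walls along its x, y (3 deg). The twin tank holds a square basket: not wanted.
- hook_grip (a point): Centre of the hook rod's black grip, 24 x 24, 50 mm high, faces across x and y. Under it a round steel collar 36 across, underside 31 below this point. The 8 mm rod runs down -z; at its end a 6 mm bar makes a V hook towards -x: axis from (0,-125) to the bottom (-18,-137) to the tip (-36,-125) in x,z from here. 0.15 kg. Starts hanging upright in the stand, hook towards the fork's open end.
- stand: Blue fixed stand of the hook rod; origin on the bench below the rod's place. On top a level fork: two prongs 10 mm thick, tops 150 mm up, slot 18 mm wide along x, open at x = -35, closed at +45 by a post no higher. The collar rests on the prongs, rod at x = y = 0, grip centre 181 mm up. With its hook to -x the rod passes straight up out of the slot and straight down into it. Foot 120 x 90 mm.
- tray: Shallow empty aluminium drain tray with dark grooves, fixed on the bench; 180 mm along its x by 160 mm along y, walls 4 mm thick and 14 mm high, floor surface 4 to 5 mm above the origin. Origin: centre of its underside; z up. Tray and stand are on opposite sides of the two tanks, either way round.

How it is judged:
By the outcome, as a careful person would: the job done as asked, in the order asked, and still so for the second after the job is handed in, with the robot touching nothing.
It also fails if it takes over 72 s, if anything falls off the work surface, if the arm or the gripper's body presses on something with over 40 N, if the wrist force passes 120 N, or if a joint passes its speed limit or range.

## Robot

A 7-joint arm with a two-finger parallel gripper is mounted at the origin on the work surface. World frame = base frame: x ahead of the robot, y to its left, z up, the work surface at z = 0. Lengths are in m, angles in rad, forces in N, time in s.
With the tool pointing down it reaches from about 0.4 to 0.85 m from the base axis. Payload 4.5 kg.
Tool frame: the origin (TCP) lies on the centre line of the jaws, within the pads' length; the fingertips stand r.tips_ahead ahead of it and the grasp point (between the pads) is the TCP (r.tips_ahead is the distance from the TCP to the fingertips, in m); z points along the fingers, y is the direction in which the jaws open and shut (so a half turn about z gives the same grasp; the last joint's range is limited). The gripper opens to 88 mm and grips with 3 to 60 N. Pads are 18 mm wide; open, the fingers measure 123 mm over their backs; the gripper's body (75 mm by 187 mm) begins 45 mm behind the grasp point.
Start: joints at [1.183, 0.689, -0.195, 1.565, 0.157, 0.902, -0.215], TCP at [0.256, -0.57, 0.234] pointing down, gripper open.
Joint ranges: [-3.01, 3.01], [-0.46, 2.08], [-1.47, 1.51], [0.13, 2.56], [-1, 4.14], [0.04, 2.09], [-2.66, 2.66]. Speed limits (rad/s): [2.57, 2.57, 3.14, 3.14, 3.14, 3.14, 3.14].

## Interface

Orientations are given as a unit quaternion [x, y, z, w].
In Python, from plant import r gives the robot as it stands.
- The arm moves only by the shell command python3 -m inch 'ROWS' [FORCE]. ROWS is JSON, a list of rows, each a list of 5 numbers: the shift along the world's x, y, z in units of 25 mm (1.0 is 25 mm), then the turn about the world's z in units of 6 degrees (1.0 is 6 degrees), then the finger opening in mm, from 0 to 88.1. A call has 1 to 5 rows; each row shifts and turns the commanded pose from where the row before left it; what a row does not reach is not made up. A row lasts 1/10 s, in which the tool goes at most 50 mm and 8.59 degrees, less where a joint would pass 70% of its speed; a pose out of reach is approached as far as the arm can. A call is refused whole if a number of a shift passes 1 or a number of a turn 1, either way. A call with a gripper value outside its range is refused whole. The fingers move at their own pace and stop on an object; FORCE is the grip in N (left out, the last holds). Time passes only in rows, so rows that do not move let the fingers close. It gives the time, the measured TCP pose, the force and the opening at its end, in the units of the state.
- r.get_state(): the state, without advancing time (a new reading comes with each control period).
- r.snapshot(name): name is "scene" or "top" or "wrist"; returns a dict with "pixels" (480x640x3 uint8, red, green, blue), "range_z" (480x640 float32, m along the optical axis (not along the pixel's ray), 0 where there is no reading), "K" (3x3 intrinsics, pixels), "k1" (the pictures are not rectified: a ray, as slopes to the right and down, at radius r is drawn at 1 + k1 r^2 times it, then the intrinsics apply), "position" and "attitude" of the camera in the world. Camera axes: x right, y up, looking along -z (the intrinsics and any distortion apply to the point x, -y, -z); pixel columns grow to the right and rows downward; lengths in m; the calibration is good to about 2 mm. A picture is of the moment at which its call begins.
- r.finish_job(): hands the job in, once; it reports no verdict.
The state is a dict: "clock": time; "q": joint angles; "qd": joint speeds; "joint_torque": joint torques, N m; "tool_pos": TCP position; "eef_rot": TCP orientation; "contact_force": force on the tool from outside, world axes, zero at the start; "moment": the same for the moment, N m; "opening": opening from 0.0 (shut) to 1.0 (fully open).
Only numpy, scipy, OpenCV 4.12 (cv2) and the standard library are available. Lean on these libraries where they do the work, as an engineer would, in place of code of your own. Each camera call takes 0.05 s, during which the arm holds its last target. There are 200 camera calls.

## Working session

There is one attempt and no reset: what is moved stays moved. The work goes in short steps, Python scripts to look and compute and a shell command to move; the robot and the scene stay as the last step left them, time stands still between calls to the robot, and variables do not carry over. Pictures are saved under pics/ and viewed, about 8 in all and at most 12, crops included, and the job is handed in when it is done.

```bash
ls; mkdir -p pics; cat > h.py <<'E'
import numpy as np,cv2
from plant import r
from scipy.spatial.transform import Rotation as R
def rot(a):
    a=np.array(a); return a if a.shape==(3,3) else R.from_quat(a).as_matrix()
def snap(n,save=None):
    s=r.snapshot(n)
    if save: cv2.imwrite('pics/'+save,s['pixels'][:,:,::-1])
    return s
def rays(s,uv):
    uv=np.array(uv,float).reshape(-1,2);K=s['K']
    d=np.c_[(uv[:,0]-K[0,2])/K[0,0],(uv[:,1]-K[1,2])/K[1,1]]
    u=d.copy()
    for _ in range(10): u=d/(1+s['k1']*(u**2).sum(1,keepdims=True))
    c=np.c_[u[:,0],-u[:,1],-np.ones(len(u))]
    return c@rot(s['attitude']).T
def onplane(s,uv,z):
    d=rays(s,uv);p=np.array(s['position']);return p+d*((z-p[2])/d[:,2])[:,None]
def cloud(s):
    v,u=np.mgrid[:480,:640];d=rays(s,np.c_[u.ravel(),v.ravel()])
    return (np.array(s['position'])+d*s['range_z'].ravel()[:,None]).reshape(480,640,3)
def proj(s,P):
    c=(np.atleast_2d(P)-np.array(s['position']))@rot(s['attitude']);K=s['K']
    u=np.c_[c[:,0],-c[:,1]]/-c[:,2:];u=u*(1+s['k1']*(u**2).sum(1,keepdims=True))
    return np.c_[u[:,0]*K[0,0]+K[0,2],u[:,1]*K[1,1]+K[1,2]]
E
python3 - <<'E'
from h import *
for n in('scene','top'):
    s=snap(n,n+'0.png');print(n,s['position'],s['attitude'],s['K'],s['k1'],(s['range_z']>0).mean())
print(r.get_state(),r.tips_ahead)
E
```

```text
pics
scene [ 1.13871112 -0.62600452  0.66998206] [0.45141782 0.18731552 0.33968022 0.80358708] [[522.22927025   0.         320.23125466]
 [  0.         522.22927025 248.78263205]
 [  0.           0.           1.        ]] -0.11327672921126415 0.9958951822916666
top [0.35783219 0.01176419 1.09411758] [-0.05274074  0.06707957  0.70682417 -0.70222385] [[466.35518996   0.         316.144812  ]
 [  0.         466.35518996 232.52951941]
 [  0.           0.           1.        ]] -0.10070838880948232 0.996025390625
{'clock': 0.1, 'q': array([ 1.18277879,  0.68988886, -0.19452818,  1.56623509,  0.15733041,
        0.90250239, -0.2150882 ]), 'qd': array([-0.00011199,  0.00021185,  0.00138841, -0.00151318, -0.00060395,
        0.00067003, -0.0009679 ]), 'joint_torque': array([-3.49116133e-03, -5.28496778e+01, -1.27180304e+00, -1.53838116e+01,
       -5.26658620e-02,  1.93580752e-03,  4.03310128e-05]), 'tool_pos': array([ 0.25560912, -0.56971361,  0.23349879]), 'eef_rot': array([ 9.77828951e-01,  2.09403606e-01, -2.39205068e-04, -7.83891870e-04]), 'contact_force': array([-0.01923655, -0.23470057, -0.40509881]), 'moment': array([0.00164183, 0.03160823, 0.01318373]), 'opening': 1.0010904719058102} 0.019
```

View pics/top0.png

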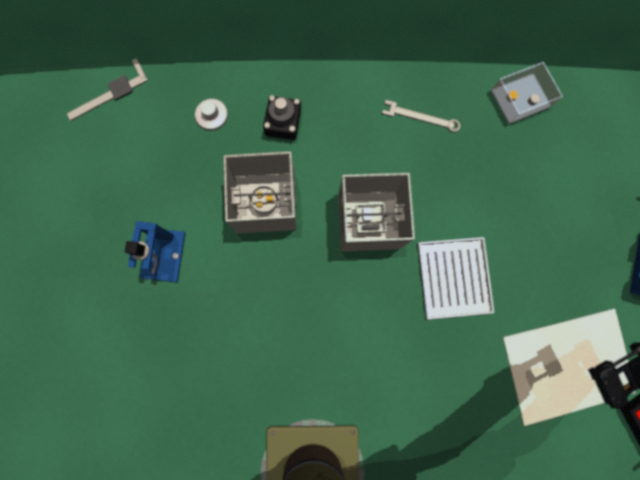

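View pics/scene0.png

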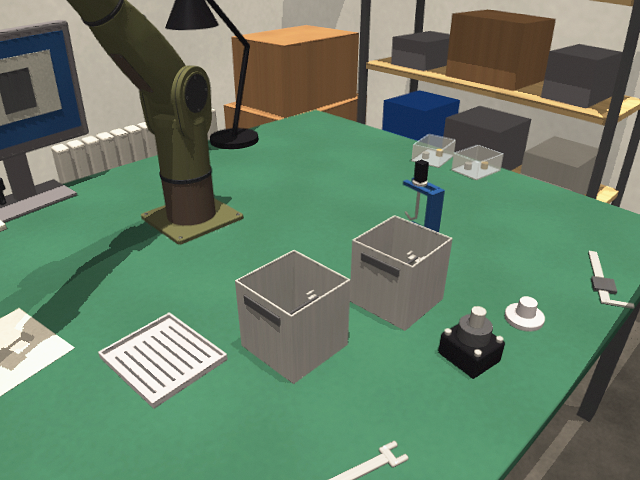

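Top view: the round basket is in the left tank (265,200), the square one in the right tank (375,215), tray at (456,278), stand with black grip at (135,248). Next, measurement.

```bash
cat > m1.py <<'E'
from h import *
s=snap('top');C=cloud(s);im=s['pixels'];hsv=cv2.cvtColor(im,cv2.COLOR_RGB2HSV)
def rect(P):
    (c,wh,a)=cv2.minAreaRect(P[:,:2].astype(np.float32)*1000);return np.round(c,1),np.round(wh,1),round(a,2)
z=C[:,:,2]
def box(u0,v0,u1,v1):
    m=np.zeros((480,640),bool);m[v0:v1,u0:u1]=1;return m
# blue stand
b=(hsv[:,:,0]>100)&(hsv[:,:,0]<125)&(hsv[:,:,1]>130)&box(100,200,200,300)
for lo,hi in((0.0,.02),(.13,.16),(.0,.3)):
    m=b&(z>lo)&(z<hi);print('blue',lo,hi,m.sum(),rect(C[m]) if m.sum()>5 else '', np.median(z[m]))
g=(im.max(2)<60)&box(110,220,165,270)&(z>.17);print('grip',g.sum(),rect(C[g]),np.percentile(z[g],[5,50,95]),C[g].mean(0))
for n,bx in(('L',(210,140,310,245)),('R',(330,160,425,260))):
    m=box(*bx)&(z>.143)&(z<.16);print(n,m.sum(),rect(C[m]),np.median(z[m]))
m=box(410,225,505,330)&(z>.010)&(z<.02);print('tray',m.sum(),rect(C[m]),np.median(z[m]))
m=box(210,140,310,245);
a=np.hstack([cv2.resize(im[140:245,205:310],(480,480),interpolation=cv2.INTER_CUBIC)])
t=snap('scene');b2=cv2.resize(t['pixels'][150:240,385:455],(373,480),interpolation=cv2.INTER_CUBIC)
b3=cv2.resize(im[210:290,115:195],(400,400),interpolation=cv2.INTER_CUBIC)
o=np.zeros((600,800,3),np.uint8);o[:400,:400]=cv2.resize(a,(400,400));o[:400,400:]=b3
o[400:,:156]=cv2.resize(b2,(156,200));cv2.imwrite('pics/c1.png',o[:,:,::-1])
E
python3 m1.py
```

```text
blue 0.0 0.02 1224 (array([493.1, 352. ]), array([ 89.9, 118.4]), 83.94) 0.01099308242433683
blue 0.13 0.16 563 (array([496. , 352.1]), array([46.4, 95.6]), 82.19) 0.14862016193012817
blue 0.0 0.3 1948 (array([493.1, 352. ]), array([ 89.9, 118.4]), 83.94) 0.012733799630023634
grip 206 (array([482.2, 353. ]), array([23.6, 22.6]), 84.01) [0.17362257 0.2033767  0.20719803] [0.48138449 0.34970896 0.19765221]
L 505 (array([620.3, 111.8]), array([144.5, 143. ]), 3.15) 0.1485301666903851
R 505 (array([ 574.9, -138. ]), array([143.5, 142. ]), 1.81) 0.14853532154871263
tray 505 (array([ 434.4, -338.9]), array([181.8, 161.2]), 4.65) 0.012753464857883534
```

View pics/c1.png

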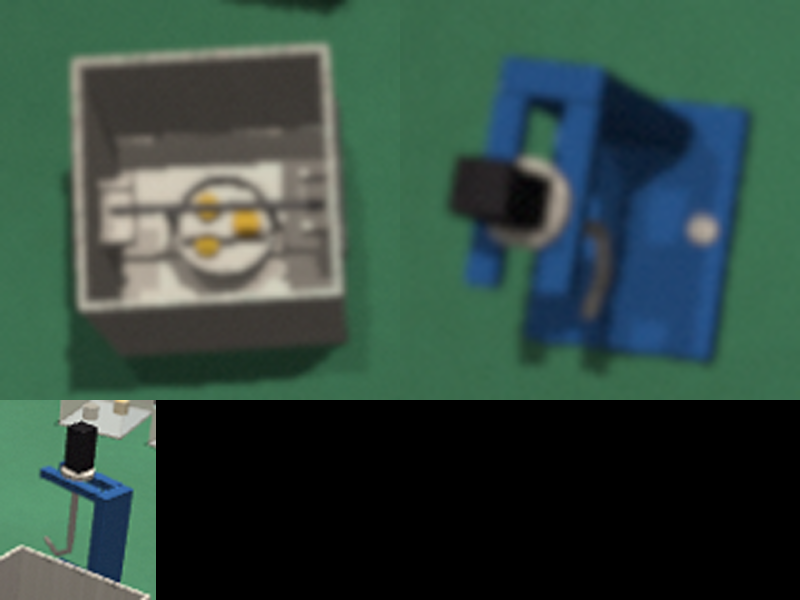

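Crop: the bar is dark line at crop y≈210 in the round tank; the fork opens towards the robot (stand yaw ≈ -6°), hook pointing the same way. Move over the grip, and measure the bar meanwhile.

```bash

python3 -m inch '[[0.5,0.3,0.4,-1,88],[1,0.5,0.4,-1,88],[1,0.5,0.4,-1,88],[1,0.5,0.4,-1,88],[1,0.5,0.4,-1,88]]' 40 | tail -3
python3 -m inch '[[1,1,0,0,88],[1,1,0,0,88],[1,1,0,0,88],[0.8,1,0,0,88],[0.8,1,0,0,88]]' | tail -3
for i in 1; do :; done
python3 -m inch '[[0,1,0,0,88],[0,1,0,0,88],[0,1,0,0,88],[0,1,0,0,88],[0,1,0,0,88]]' | tail -3
python3 -m inch '[[0,1,0,0,88],[0,1,0,0,88],[0,1,0,0,88],[0,1,0,0,88],[0,1,0,0,88]]' | tail -3
python3 -m inch '[[0,1,0,0,88],[0,1,0,0,88],[0,1,0,0,88],[0,1,0,0,88],[0,1,0,0,88]]' | tail -3
python3 -m inch '[[0,1,0,0,88],[0,1,0,0,88],[0,1,0,0,88],[0,1,0,0,88],[0,1,0,0,88]]' | tail -3
python3 -m inch '[[0,1,0,0,88],[0,1,0,0,88],[0,1,0,0,88],[0,1,0,0,88],[0,0.8,0,0,88]]' | tail -3
cat > m2.py <<'E'
from h import *
f=cv2.imread('pics/top0.png')[:,:,::-1];s=snap('top');C0=None
g=cv2.cvtColor(f,cv2.COLOR_RGB2GRAY)
for u in range(232,292,3):
    col=g[185:212,u].astype(int);print(u,col.tolist())
E
python3 m2.py; python3 -c "
from h import *
s=r.get_state();print(s['clock'],s['tool_pos'],R.from_quat(s['eef_rot']).as_matrix()[:,1])"
```

```text
eef_rot: [0.999, -0.053, -0.0, -0.0]
contact_force: [0.8, -0.6, -0.3]
opening: 0.999
eef_rot: [0.999, -0.051, -0.0, -0.0]
contact_force: [0.7, -0.2, -0.6]
opening: 0.999
eef_rot: [0.999, -0.051, -0.0, -0.0]
contact_force: [0.2, 0.3, 0.2]
opening: 0.995
eef_rot: [0.999, -0.051, -0.0, -0.0]
contact_force: [0.4, -0.0, -0.6]
opening: 1.002
eef_rot: [0.999, -0.051, -0.0, 0.0]
contact_force: [0.4, 0.3, -0.3]
opening: 0.996
eef_rot: [0.999, -0.051, -0.0, 0.0]
contact_force: [1.6, -0.3, 0.8]
opening: 1.0
eef_rot: [0.999, -0.05, -0.0, -0.0]
contact_force: [1.0, 0.2, 0.0]
opening: 1.0
232 [71, 84, 113, 130, 124, 126, 140, 148, 147, 141, 139, 142, 146, 147, 148, 149, 149, 141, 110, 79, 63, 62, 65, 64, 66, 69, 68]
235 [85, 110, 146, 160, 149, 160, 184, 190, 168, 128, 103, 129, 171, 191, 192, 194, 193, 177, 131, 81, 61, 53, 53, 56, 58, 58, 65]
238 [141, 164, 172, 165, 145, 153, 175, 177, 154, 118, 101, 134, 174, 193, 198, 196, 190, 170, 130, 114, 131, 133, 112, 114, 137, 151, 149]
241 [168, 189, 193, 194, 190, 190, 187, 175, 146, 110, 101, 130, 156, 170, 172, 166, 160, 158, 156, 159, 161, 151, 12
[... 1580 characters left out ...]
 148, 110, 88, 94, 105, 100, 90, 82, 92, 113, 127, 129, 131, 129, 111, 117, 148, 167, 171, 174]
280 [125, 124, 124, 121, 123, 122, 117, 104, 94, 92, 112, 131, 133, 123, 117, 115, 114, 115, 113, 104, 94, 95, 110, 125, 135, 139, 136]
283 [143, 130, 121, 127, 131, 132, 126, 108, 92, 92, 109, 121, 126, 131, 131, 122, 117, 118, 119, 110, 98, 96, 111, 119, 120, 117, 117]
286 [124, 103, 96, 108, 116, 118, 108, 88, 68, 68, 90, 112, 130, 148, 150, 117, 96, 108, 117, 110, 97, 96, 110, 116, 117, 118, 119]
289 [114, 96, 100, 113, 120, 120, 110, 93, 76, 79, 99, 114, 120, 120, 107, 87, 79, 86, 92, 92, 86, 86, 87, 85, 85, 90, 94]
3.75 [0.48262031 0.23819324 0.28411541] [-0.09570945 -0.99540199 -0.00381954]
```

```bash

python3 -m inch '[[0,0.7,0,-0.1,88],[0,1,0,0,88],[0,1,0,0,88],[0,1,0,0,88],[0,0.9,0,0,88]]' | head -4
python3 -m inch '[[0,0,-0.5,0,88],[0,0,0,0,88],[0,0,0,0,88]]' | head -4
python3 - <<'E'
from h import *
g=255-cv2.cvtColor(cv2.imread('pics/top0.png'),cv2.COLOR_BGR2GRAY).astype(float)
s=snap('top')
L=[]
for u in list(range(236,249))+list(range(254,275))+list(range(279,289)):
    c=g[190:199,u];c=c-c.min();c[c<.5*c.max()]=0;L.append((u,190+(c*np.arange(9)).sum()/c.sum()))
L=np.array(L);k=np.polyfit(L[:,0],L[:,1],1);k=np.polyfit(*L[abs(np.polyval(k,L[:,0])-L[:,1])<.6].T,1)
us=np.array([233,263.7,290]);P=onplane(s,np.c_[us,np.polyval(k,us)],.08);print(P,np.degrees(np.arctan2(*(P[0]-P[2])[[1,0]])))
# horizontal profile just below bar for uprights
print([(u,int(255-g[197,u])) for u in range(244,284)])
# line from gripper/grip now
w=snap('wrist','w1.png')
E
```

```text
clock: 4.25
tool_pos: [0.4833, 0.3478, 0.2841]
eef_rot: [0.998, -0.056, -0.0, 0.0]
contact_force: [0.8, 0.0, 0.7]
clock: 4.55
tool_pos: [0.4835, 0.3447, 0.271]
eef_rot: [0.998, -0.057, -0.001, 0.001]
contact_force: [-0.7, -0.9, 0.1]
[[0.61760841 0.17584316 0.08      ]
 [0.61945253 0.10706748 0.08      ]
 [0.62109595 0.04821783 0.08      ]] 91.56529881967637
[(244, 185), (245, 189), (246, 189), (247, 176), (248, 139), (249, 94), (250, 76), (251, 101), (252, 144), (253, 178), (254, 192), (255, 189), (256, 172), (257, 148), (258, 129), (259, 124), (260, 128), (261, 138), (262, 159), (263, 181), (264, 192), (265, 188), (266, 175), (267, 166), (268, 165), (269, 164), (270, 166), (271, 167), (272, 173), (273, 178), (274, 170), (275, 134), (276, 92), (277, 100), (278, 133), (279, 146), (280, 133), (281, 121), (282, 121), (283, 126)]
```

View pics/w1.png

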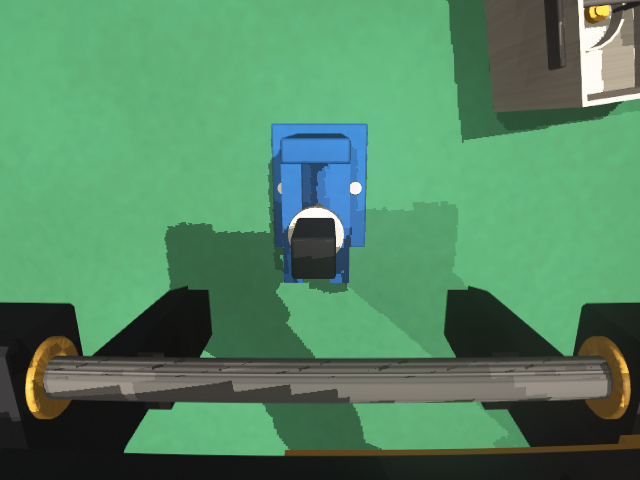

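Wrist view: black grip at (315,248), stand square with the camera. Measure the grip from wrist depth.

```bash
cat > m3.py <<'E'
from h import *
w=snap('wrist');C=cloud(w);im=w['pixels']
m=(C[:,:,2]>.200)&(C[:,:,2]<.212)&(im.max(2)<90);m[300:]=0
P=C[m];print(m.sum(),cv2.minAreaRect(P[:,:2].astype(np.float32)*1000),np.median(P[:,2]))
hsv=cv2.cvtColor(im,cv2.COLOR_RGB2HSV);b=(hsv[:,:,0]>100)&(hsv[:,:,0]<125)&(hsv[:,:,1]>130)
m=b&(C[:,:,2]<.03);m[300:]=0;print(cv2.minAreaRect(C[m][:,:2].astype(np.float32)*1000))
s=r.get_state();print(s['clock'],s['tool_pos'],np.degrees(np.arctan2(*R.from_quat(s['eef_rot']).as_matrix()[[1,0],1])))
E
python3 m3.py
```

```text
1961 ((484.10546875, 352.35235595703125), (23.888010025024414, 24.07857322692871), 82.86376190185547) 0.20473977238681526
((493.7068176269531, 351.3258056640625), (89.37474060058594, 118.46739196777344), 83.40111541748047)
4.7 [0.48395292 0.34583541 0.27198915] -96.54390035035611
```

```bash

python3 -m inch '[[0,0.27,0,0,88],[0,0,-0.6,0,88],[0,0,-0.9,0,88],[0,0,-0.9,0,88],[0,0,-0.8,0,88]]' | head -5
python3 -m inch '[[0,0,-0.4,0,88],[0,0,0,0,88],[0,0,0,0,88]]' | head -5
python3 -m inch '[[0,0,0,0,35],[0,0,0,0,35],[0,0,0,0,35],[0,0,0,0,35],[0,0,0,0,35]]' 20
python3 -m inch '[[0,0,0,0,15],[0,0,0,0,15],[0,0,0,0,15],[0,0,0,0,15],[0,0,0,0,15]]' 20
```

```text
clock: 5.2
tool_pos: [0.4834, 0.3544, 0.1911]
eef_rot: [0.998, -0.056, 0.0, -0.0]
contact_force: [-0.7, 0.4, 0.3]
opening: 1.002
clock: 5.5
tool_pos: [0.4839, 0.3545, 0.1825]
eef_rot: [0.998, -0.056, 0.0, -0.0]
contact_force: [-0.5, 0.3, 0.1]
opening: 1.0
clock: 6.0
tool_pos: [0.4834, 0.354, 0.1819]
eef_rot: [0.998, -0.056, 0.0, -0.0]
contact_force: [0.8, 0.9, 0.6]
opening: 0.569
clock: 6.5
tool_pos: [0.4833, 0.3537, 0.1817]
eef_rot: [0.998, -0.056, -0.0, 0.0]
contact_force: [-0.8, -0.9, 0.0]
opening: 0.271
```

```bash

python3 -m inch '[[0,0,0,0,15],[0,0,0,0,15],[0,0,0.3,0,15],[0,0,0.5,0,15],[0,0,0.8,0,15]]' 50 | head -5
python3 -m inch '[[0,0,0.9,0,15],[0,0,1,0,15],[0,0,1,0,15],[0,0,1,0,15],[0,0,0.5,0,15]]' | head -5
python3 -m inch '[[0.4,-0.4,0,0,15],[0.7,-0.7,0,0.3,15],[0.8,-0.9,0,0.3,15],[0.8,-1,0,0.3,15],[0.8,-1,0,0.3,15]]' | head -5
python3 -m inch '[[0.8,-1,0,0.3,15],[0.8,-1,0,0,15],[0.8,-1,0,0,15],[0.8,-1,0,0,15],[0.6,-0.8,0,0,15]]' | head -5
python3 -m inch '[[0,-0.5,0,0,15],[0,-0.4,0,0,15],[0,0,0,0,15],[0,0,0,0,15]]' | head -5
python3 - <<'E'
from h import *
w=snap('wrist','w2.png');t=snap('top','t2.png');s=snap('scene','s2.png')
o=np.zeros((600,800,3),np.uint8);o[:480,:400]=cv2.resize(w['pixels'],(640,480))[:,120:520]
o[:300,400:]=cv2.resize(s['pixels'][60:285,240:540],(400,300));o[300:,400:]=cv2.resize(t['pixels'][120:270,200:400],(400,300))
cv2.imwrite('pics/c2.png',o[:,:,::-1])
E
```

```text
clock: 7.0
tool_pos: [0.4828, 0.3539, 0.2221]
eef_rot: [0.998, -0.056, -0.001, 0.001]
contact_force: [0.6, -0.4, -1.3]
opening: 0.263
clock: 7.5
tool_pos: [0.4842, 0.3549, 0.3354]
eef_rot: [0.998, -0.056, 0.002, -0.002]
contact_force: [0.7, -0.0, -2.3]
opening: 0.271
clock: 8.0
tool_pos: [0.5718, 0.2517, 0.3311]
eef_rot: [1.0, 0.007, -0.0, 0.001]
contact_force: [1.0, 0.2, -1.5]
opening: 0.268
clock: 8.5
tool_pos: [0.6671, 0.13, 0.3308]
eef_rot: [1.0, 0.021, -0.0, 0.001]
contact_force: [1.0, -0.2, -1.3]
opening: 0.267
clock: 8.9
tool_pos: [0.6651, 0.1128, 0.3319]
eef_rot: [1.0, 0.023, -0.0, -0.001]
contact_force: [0.5, 1.0, -1.6]
opening: 0.27
```

View pics/c2.png

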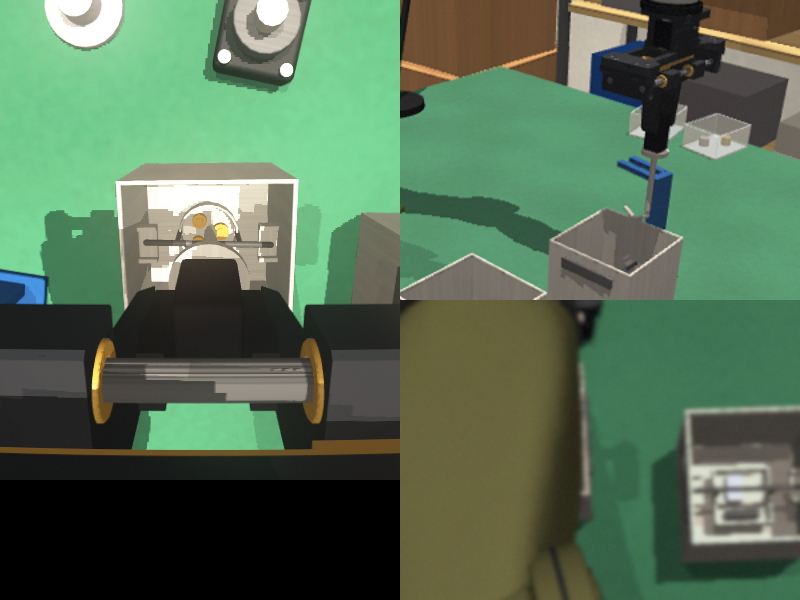

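Wrist view: bar ends at about full-frame (265,243) and (393,244); rod hangs vertical in the grip. Refine by casting.

```bash
python3 - <<'E'
from h import *
w=snap('wrist');g=255-cv2.cvtColor(w['pixels'],cv2.COLOR_RGB2GRAY).astype(float)
L=[]
for u in list(range(275,298))+list(range(362,385)):
    c=g[236:251,u];c=c-np.median(c);c[c<.5*c.max()]=0;L.append((u,236+(c*np.arange(15)).sum()/c.sum()))
L=np.array(L);k=np.polyfit(*L.T,1);res=L[:,1]-np.polyval(k,L[:,0]);k=np.polyfit(*L[abs(res)<1].T,1);print(k,abs(res).max())
for a,b in((255,280),(380,405)):
    print([int(255-g[int(round(np.polyval(k,u))),u]) for u in range(a,b)])
e=np.array([265,329,393.])
P=onplane(w,np.c_[e,np.polyval(k,e)],.08);print(P,np.linalg.norm(P[0]-P[2]),np.degrees(np.arctan2(*(P[0]-P[2])[[1,0]])))
C=cloud(w);print('bar cloud',[C[int(round(np.polyval(k,u))),u].round(4) for u in(270,275,285,295,365,375,385)])
m=(abs(C[:,:,2]-.149)<.006);m[300:]=0;m[:,:200]=0;m[:,440:]=0;print(C[m].min(0),C[m].max(0))
T=onplane(w,[[238,181],[417,181]],.15);print('rim far corners',T)
s=r.get_state();print(s['tool_pos'],np.degrees(np.arctan2(*R.from_quat(s['eef_rot']).as_matrix()[[1,0],1])))
# hook in scene
t=snap('scene');print('expected hook tip px',proj(t,[s['tool_pos']+np.array(d) for d in([0,0,-.125],[-.018,0,-.137],[-.036,0,-.125])]))
cv2.imwrite('pics/s3.png',cv2.resize(t['pixels'][150:270,370:530],(800,600))[:,:,::-1])
E
```

```text
[1.32857579e-02 2.38894491e+02] 4.102062865787644
[108, 108, 110, 112, 135, 162, 169, 170, 144, 92, 87, 91, 90, 90, 90, 90, 91, 96, 96, 96, 96, 97, 98, 97, 98]
[140, 139, 138, 85, 82, 83, 82, 82, 82, 83, 82, 82, 81, 80, 114, 165, 168, 201, 106, 107, 108, 107, 106, 107, 107]
[[0.61875993 0.17207406 0.08      ]
 [0.62085885 0.10959002 0.08      ]
 [0.62295259 0.04704178 0.08      ]] 0.1251025594421361 91.92055838835357
bar cloud [array([0.6196, 0.1671, 0.0805]), array([0.6193, 0.162 , 0.0822]), array([0.6198, 0.1523, 0.0823]), array([0.6199, 0.1427, 0.0813]), array([0.6223, 0.0746, 0.0818]), array([0.6224, 0.0647, 0.0805]), array([0.623 , 0.0551, 0.0813])]
[0.58704001 0.03764892 0.1430014 ] [0.6951437  0.18501616 0.15108966]
rim far corners [[0.68738769 0.18380036 0.15      ]
 [0.69395378 0.0447834  0.15      ]]
[0.66553735 0.11297659 0.33192389] -87.31321223423352
expected hook tip px [[424.55288663 221.66589966]
 [416.16121262 223.93252081]
 [409.18672017 215.12977003]]
```

View pics/s3.png

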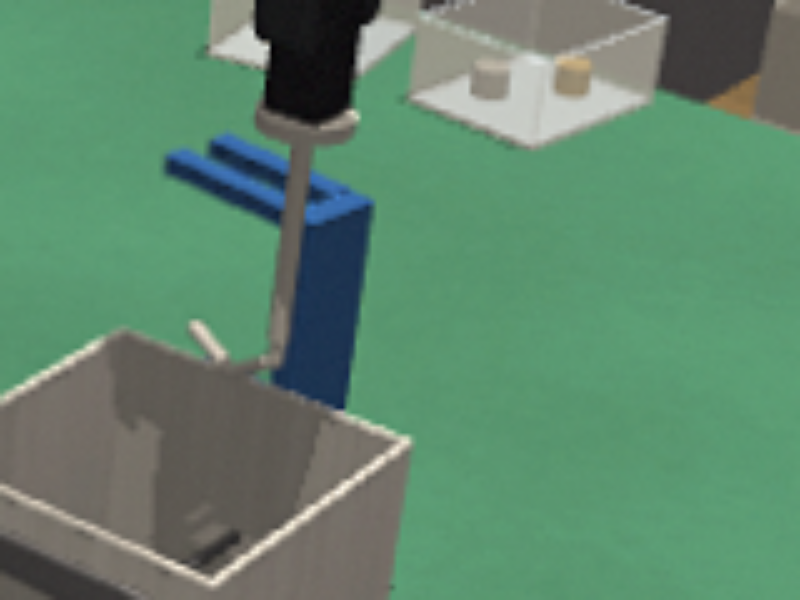

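Hook in the scene image sits exactly where predicted (elbow 425,221; tip 409,215). Descend beside the bar.

```bash

python3 -m inch '[[0.1,-0.11,0,-0.13,15],[0,0,-0.5,0,15],[0,0,-0.8,0,15],[0,0,-0.8,0,15],[0,0,-0.8,0,15]]' | head -5
python3 -m inch '[[0,0,-0.8,0,15],[0,0,-0.6,0,15],[0,0,-0.5,0,15],[0,0,-0.4,0,15],[0,0,-0.3,0,15]]' | head -5
python3 -m inch '[[0,0,0,0,15],[0,0,0,0,15]]' | head -5
python3 - <<'E'
from h import *
w=snap('scene');im=w['pixels'];cv2.imwrite('pics/s4.png',cv2.resize(im[190:310,340:500],(800,600),interpolation=cv2.INTER_CUBIC)[:,:,::-1])
E
```

```text
clock: 9.65
tool_pos: [0.668, 0.1086, 0.2575]
eef_rot: [1.0, 0.016, -0.0, 0.0]
contact_force: [0.6, 0.0, -1.9]
opening: 0.268
clock: 10.15
tool_pos: [0.6682, 0.1087, 0.1933]
eef_rot: [1.0, 0.016, -0.0, 0.0]
contact_force: [0.1, 0.4, -1.2]
opening: 0.269
clock: 10.35
tool_pos: [0.6688, 0.1088, 0.1946]
eef_rot: [1.0, 0.016, 0.0, -0.0]
contact_force: [-0.9, 0.4, -2.1]
opening: 0.266
```

```bash

python3 -m inch '[[0,0.06,-0.05,0,15],[-0.3,0,0,0,15],[-0.3,0,0,0,15],[-0.3,0,0,0,15],[-0.3,0,0,0,15]]' | head -5
python3 -m inch '[[0,0,0,0,15],[0,0,0,0,15],[0,0,0.2,0,15],[0,0,0.2,0,15],[0,0,0,0,15]]' | head -5
python3 -m inch '[[0,0,0.2,0,15],[0,0,0.2,0,15],[0,0,0.2,0,15],[0,0,0.2,0,15],[0,0,0,0,15]]' | head -5
python3 -m inch '[[0,0,0.2,0,15],[0,0,0.2,0,15],[0,0,0.2,0,15],[0,0,0.2,0,15],[0,0,0,0,15]]' | head -5
python3 - <<'E'
from h import *
w=snap('wrist');im=w['pixels']
w2=snap('scene')
o=np.hstack([im[130:330,220:440],cv2.resize(w2['pixels'][190:290,360:460],(200,200))]);cv2.imwrite('pics/c4.png',cv2.resize(o,None,fx=1.8,fy=1.8)[:,:,::-1])
E
```

```text
clock: 10.9
tool_pos: [0.6375, 0.1103, 0.1932]
eef_rot: [1.0, 0.016, -0.0, 0.0]
contact_force: [-0.2, -0.6, -1.8]
opening: 0.265
clock: 11.4
tool_pos: [0.6394, 0.1104, 0.2041]
eef_rot: [1.0, 0.016, 0.001, -0.0]
contact_force: [0.2, -0.7, -1.5]
opening: 0.269
clock: 11.9
tool_pos: [0.6389, 0.1103, 0.2238]
eef_rot: [1.0, 0.016, 0.001, -0.0]
contact_force: [0.3, 0.4, -3.1]
opening: 0.266
clock: 12.4
tool_pos: [0.639, 0.1104, 0.244]
eef_rot: [1.0, 0.016, 0.001, -0.0]
contact_force: [0.7, -0.1, -3.1]
opening: 0.265
```

View pics/c4.png

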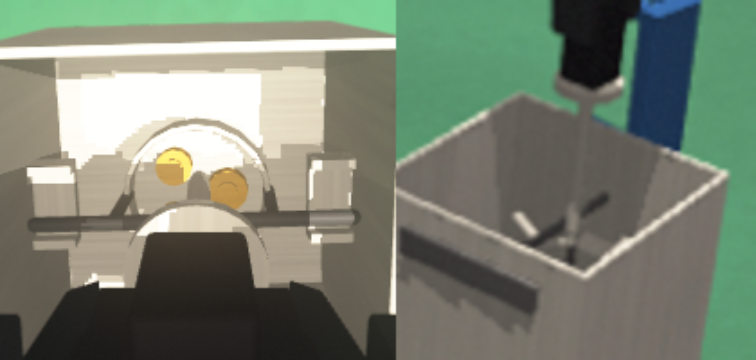

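Bar hooked and off its ledges, nearly level (crop ends (30,225),(360,215)); force shows the basket's weight. Lift out.

```bash

python3 -m inch '[[0,0,0.2,0,15],[0,0,0.3,0,15],[0,0,0.3,0,15],[0,0,0.3,0,15],[0,0,0.3,0,15]]' | head -5
python3 -m inch '[[0,0,0.3,0,15],[0,0,0.3,0,15],[0,0,0.3,0,15],[0,0,0.3,0,15],[0,0,0.3,0,15]]' | head -5
python3 -m inch '[[0,0,0.3,0,15],[0,0,0.3,0,15],[0,0,0.3,0,15],[0,0,0.3,0,15],[0,0,0.3,0,15]]' | head -5
python3 -m inch '[[0,0,0.3,0,15],[0,0,0.3,0,15],[0,0,0.3,0,15],[0,0,0.2,0,15],[0,0,0.1,0,15]]' | head -5
python3 -m inch '[[0,0,0,0,15],[0,0,0,0,15],[0,0,0,0,15],[0,0,0,0,15]]' | head -5
python3 - <<'E'
from h import *
w=snap('wrist');im=w['pixels']
w2=snap('scene')
o=np.hstack([im[130:330,220:440],cv2.resize(w2['pixels'][60:260,310:510],(200,200))]);cv2.imwrite('pics/c5.png',cv2.resize(o,None,fx=1.8,fy=1.8)[:,:,::-1])
E
```

```text
clock: 13.0
tool_pos: [0.6386, 0.1103, 0.2789]
eef_rot: [1.0, 0.016, 0.0, -0.0]
contact_force: [0.2, 0.4, -3.8]
opening: 0.267
clock: 13.5
tool_pos: [0.6384, 0.1103, 0.3161]
eef_rot: [1.0, 0.016, -0.0, 0.0]
contact_force: [0.0, 0.8, -2.8]
opening: 0.266
clock: 14.0
tool_pos: [0.6384, 0.1103, 0.3536]
eef_rot: [1.0, 0.016, -0.0, 0.0]
contact_force: [-0.3, 0.1, -2.3]
opening: 0.267
clock: 14.5
tool_pos: [0.6386, 0.1103, 0.3837]
eef_rot: [1.0, 0.016, 0.0, -0.0]
contact_force: [0.7, 0.6, -4.0]
opening: 0.267
clock: 14.9
tool_pos: [0.6383, 0.1102, 0.3826]
eef_rot: [1.0, 0.016, -0.0, 0.0]
contact_force: [-0.0, -0.7, -3.1]
opening: 0.269
```

View pics/c5.png

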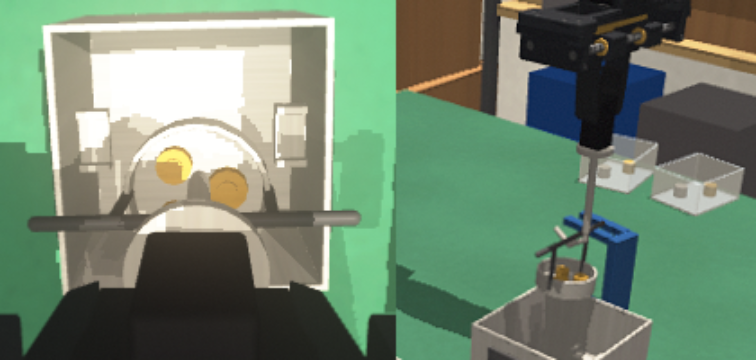

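Basket is clear of the tank and level (wrist crop bar (30,222)-(360,217)). Carry to the tray with ramps.

```bash

python3 -m inch '[[-0.04,-0.1,0,0,15],[-0.08,-0.2,0,0,15],[-0.13,-0.3,0,0,15],[-0.17,-0.4,0,0,15],[-0.21,-0.5,0,0,15]]' | head -2
python3 -m inch '[[-0.21,-0.5,0,0,15],[-0.21,-0.5,0,0.05,15],[-0.21,-0.5,0,0.05,15],[-0.21,-0.5,0,0.05,15],[-0.21,-0.5,0,0.05,15]]' | head -2
python3 -m inch '[[-0.21,-0.5,0,0.05,15],[-0.21,-0.5,0,0.05,15],[-0.21,-0.5,0,0.05,15],[-0.21,-0.5,0,0.05,15],[-0.21,-0.5,0,0.05,15]]' | head -2
python3 -m inch '[[-0.21,-0.5,0,0,15],[-0.21,-0.5,0,0,15],[-0.21,-0.5,0,0,15],[-0.21,-0.5,0,0,15],[-0.21,-0.5,0,0,15]]' | head -2
python3 -m inch '[[-0.21,-0.5,0,0,15],[-0.21,-0.5,0,0,15],[-0.21,-0.5,0,0,15],[-0.21,-0.5,0,0,15],[-0.21,-0.5,0,0,15]]' | head -2
python3 -m inch '[[-0.21,-0.5,0,0,15],[-0.21,-0.5,0,0,15],[-0.21,-0.5,0,0,15],[-0.21,-0.5,0,0,15],[-0.21,-0.5,0,0,15]]' | head -2
python3 -m inch '[[-0.2,-0.5,0,0,15],[-0.2,-0.5,0,0,15],[-0.2,-0.5,0,0,15],[-0.2,-0.5,0,0,15],[-0.2,-0.5,0,0,15]]' | head -2
python3 -m inch '[[-0.2,-0.5,0,0,15],[-0.16,-0.4,0,0,15],[-0.12,-0.3,0,0,15],[-0.08,-0.2,0,0,15],[-0.05,-0.1,0,0,15]]' | head -5
python3 -m inch '[[0,0,0,0,15],[0,0,0,0,15],[0,0,0,0,15],[0,0,0,0,15],[0,0,0,0,15]]' | head -5
cat > m4.py <<'E'
from h import *
w=snap('wrist');im=w['pixels'];C=cloud(w);w2=snap('scene')
st=r.get_state();print(st['tool_pos'],np.degrees(np.arctan2(*R.from_quat(st['eef_rot']).as_matrix()[[1,0],1])))
bz=st['tool_pos'][2]-.130
m=(abs(C[:,:,2]-bz)<.008)&(im.max(2)<120);m[300:]=0
n,l,stt,_=cv2.connectedComponentsWithStats(m.astype(np.uint8));P=C[m]
if len(P)>50:
    print('bar',len(P),np.array(cv2.minAreaRect(P[:,:2].astype(np.float32)*1000),dtype=object));q=P[np.argsort(P[:,1])];print(q[:15].mean(0),q[-15:].mean(0))
m=(C[:,:,2]>.009)&(C[:,:,2]<.018);m[330:]=0;P=C[m];print('tray ext',P.min(0),P.max(0))
o=np.hstack([cv2.resize(im[100:400,100:540],(400,273)),cv2.resize(w2['pixels'][100:430,20:420],(400,330))[:273]]);cv2.imwrite('pics/'+__import__('sys').argv[1],o[:,:,::-1])
E
python3 m4.py c6.png
```

```text
clock: 15.5
tool_pos: [0.6222, 0.0717, 0.383]
clock: 16.0
tool_pos: [0.5959, 0.0091, 0.3831]
clock: 16.5
tool_pos: [0.5697, -0.0532, 0.383]
clock: 17.0
tool_pos: [0.5435, -0.1157, 0.383]
clock: 17.5
tool_pos: [0.5172, -0.1783, 0.383]
clock: 18.0
tool_pos: [0.491, -0.2407, 0.383]
clock: 18.5
tool_pos: [0.466, -0.3033, 0.383]
clock: 19.0
tool_pos: [0.451, -0.3401, 0.3829]
eef_rot: [0.999, 0.039, -0.0, -0.0]
contact_force: [0.1, 1.2, -3.1]
opening: 0.269
clock: 19.5
tool_pos: [0.4513, -0.3395, 0.383]
eef_rot: [0.999, 0.039, 0.0, 0.0]
contact_force: [-0.7, -0.1, -3.3]
opening: 0.269
[ 0.45124672 -0.33963012  0.38303566] -85.49994330961506
bar 1099 [(443.06268310546875, -339.4861145019531)
 (24.243959426879883, 127.6535415649414) 6.372276782989502]
[ 0.44138185 -0.40259561  0.25587421] [ 0.42759769 -0.27795091  0.24979669]
tray ext [ 0.3396894  -0.4271932   0.00901487] [0.64512393 0.05578593 0.01799203]
```

View pics/c6.png

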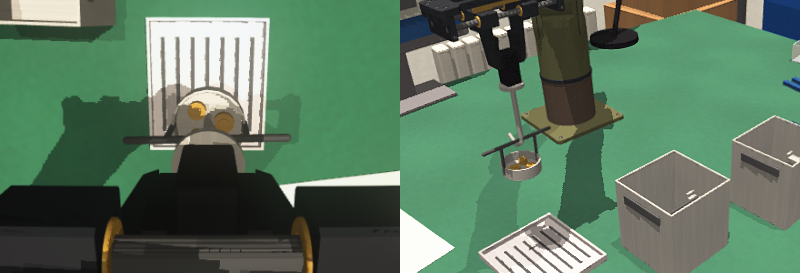

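Basket hangs over the tray centre (bar mid (.4345,-.340) vs tray (.434,-.339)), slight 2-3° tilt. Lower.

```bash

python3 -m inch '[[0,0.03,-0.2,-0.1,15],[0,0,-0.4,-0.1,15],[0,0,-0.5,0,15],[0,0,-0.5,0,15],[0,0,-0.5,0,15]]' | head -2
python3 -m inch '[[0,0,-0.5,0,15],[0,0,-0.5,0,15],[0,0,-0.5,0,15],[0,0,-0.5,0,15],[0,0,-0.5,0,15]]' | head -2
python3 -m inch '[[0,0,-0.5,0,15],[0,0,-0.5,0,15],[0,0,-0.5,0,15],[0,0,-0.4,0,15],[0,0,-0.3,0,15]]' | head -4
python3 -m inch '[[0,0,-0.2,0,15],[0,0,-0.1,0,15],[0,0,-0.1,0,15],[0,0,-0.1,0,15],[0,0,0,0,15]]' | head -4
python3 -m inch '[[0,0,-0.1,0,15],[0,0,-0.1,0,15],[0,0,-0.1,0,15],[0,0,0,0,15]]' | head -4
python3 m4.py c7.png
```

```text
clock: 20.1
tool_pos: [0.4508, -0.3387, 0.3291]
clock: 20.6
tool_pos: [0.4508, -0.3387, 0.2667]
clock: 21.1
tool_pos: [0.4508, -0.3387, 0.2118]
eef_rot: [1.0, 0.029, -0.0, -0.0]
contact_force: [0.0, 0.7, -2.3]
clock: 21.6
tool_pos: [0.4512, -0.339, 0.2004]
eef_rot: [1.0, 0.029, 0.0, 0.0]
contact_force: [0.0, 0.3, -3.6]
clock: 22.0
tool_pos: [0.451, -0.3389, 0.1926]
eef_rot: [1.0, 0.029, -0.0, -0.0]
contact_force: [0.6, 1.1, -4.0]
[ 0.45112869 -0.33895257  0.19289399] -86.71073795405543
bar 2595 [(473.0716247558594, -268.8315734863281)
 (254.89889526367188, 110.58683776855469) 52.55440139770508]
[ 0.43933556 -0.40144853  0.06603805] [ 0.50661601 -0.13538398  0.06461498]
tray ext [ 0.35265208 -0.42588131  0.00900214] [ 0.59898388 -0.08487133  0.01798467]
```

```bash

python3 -m inch '[[0,0,-0.05,0,15],[0,0,-0.05,0,15],[0,0,-0.05,0,15],[0,0,-0.05,0,15],[0,0,0,0,15]]' | head -4
python3 -m inch '[[0,0,-0.1,0,15],[0,0,-0.1,0,15],[0,0,-0.1,0,15],[0,0,-0.1,0,15],[0,0,0,0,15]]' | head -4
python3 -m inch '[[0,0,-0.1,0,15],[0,0,-0.1,0,15],[0,0,0,0,15],[0,0,0,0,15]]' | head -4
python3 -m inch '[[0,0,0,0,15],[0,0,0,0,15],[0,0,0,0,15]]' | head -4
python3 - <<'E'
from h import *
w=snap('wrist');im=w['pixels'];C=cloud(w);w2=snap('scene')
st=r.get_state();print(st['tool_pos'])
m=(abs(C[:,:,2]-.0605)<.008)&(im.max(2)<120);m[300:]=0;m[:,:200]=0;m[:,440:]=0
P=C[m];print(len(P),P.min(0),P.max(0))
o=np.hstack([im[130:330,220:440],cv2.resize(w2['pixels'][280:420,70:210],(200,200),interpolation=cv2.INTER_CUBIC)]);cv2.imwrite('pics/c8.png',cv2.resize(o,None,fx=1.8,fy=1.8)[:,:,::-1])
E
```

```text
clock: 22.6
tool_pos: [0.4512, -0.3388, 0.1879]
eef_rot: [1.0, 0.029, -0.0, -0.0]
contact_force: [-0.7, 1.0, -1.7]
clock: 23.1
tool_pos: [0.451, -0.3388, 0.1775]
eef_rot: [1.0, 0.029, -0.0, -0.0]
contact_force: [-0.7, 0.3, -0.8]
clock: 23.5
tool_pos: [0.4511, -0.3389, 0.1729]
eef_rot: [1.0, 0.029, -0.0, -0.0]
contact_force: [-1.4, -0.1, -1.2]
clock: 23.8
tool_pos: [0.4512, -0.339, 0.1731]
eef_rot: [1.0, 0.029, 0.0, 0.0]
contact_force: [-0.9, -0.5, -1.2]
[ 0.45120453 -0.33900193  0.17305953]
1199 [ 0.42553073 -0.4050917   0.05256116] [ 0.45621298 -0.27935863  0.0684909 ]
```

View pics/c8.png

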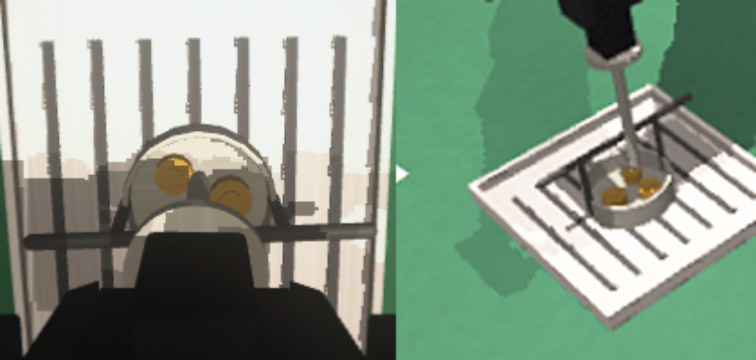

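Basket upright on tray floor, hook lowered below the bar (wrist crop bar (25,240)-(375,232), inside tray walls). Withdraw +x, then up.

```bash

python3 -m inch '[[0.2,0.01,0,0,15],[0.3,0.02,0,0,15],[0.3,0.02,0,0,15],[0.3,0.02,0,0,15],[0.2,0.01,0,0,15]]' | head -4
python3 -m inch '[[0.1,0,0,0,15],[0,0,0,0,15],[0,0,0.1,0,15],[0,0,0.2,0,15],[0,0,0.3,0,15]]' | head -4
python3 -m inch '[[0,0,0.3,0,15],[0,0,0.3,0,15],[0,0,0.4,0,15],[0,0,0.5,0,15],[0,0,0.5,0,15]]' | head -4
python3 - <<'E'
from h import *
w=snap('wrist');w2=snap('scene')
o=np.hstack([w['pixels'][130:330,220:440],cv2.resize(w2['pixels'][260:420,50:210],(200,200),interpolation=cv2.INTER_CUBIC)]);cv2.imwrite('pics/c9.png',cv2.resize(o,None,fx=1.8,fy=1.8)[:,:,::-1])
E
```

```text
clock: 24.4
tool_pos: [0.485, -0.3366, 0.173]
eef_rot: [1.0, 0.029, 0.0, 0.0]
contact_force: [-0.4, 0.9, -2.0]
clock: 24.9
tool_pos: [0.4856, -0.337, 0.1883]
eef_rot: [1.0, 0.029, -0.0, -0.0]
contact_force: [0.1, 0.5, -1.7]
clock: 25.4
tool_pos: [0.4862, -0.337, 0.2392]
eef_rot: [1.0, 0.029, 0.0, 0.0]
contact_force: [-0.3, -0.5, -1.6]
```

View pics/c9.png

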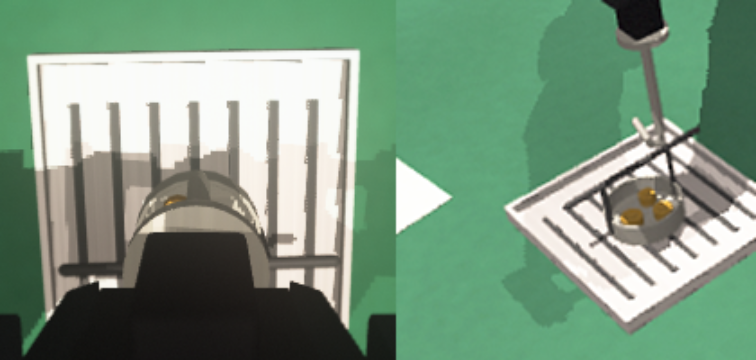

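Unhooked; the basket stands alone in the tray. Raise and carry the rod back to the stand.

```bash

python3 -m inch '[[0,0,0.7,0,15],[0,0,0.9,0,15],[0,0,1,0,15],[0,0,0.9,0,15],[0,0,0.7,0,15]]' | head -2
python3 -m inch '[[0,0.3,0,0,15],[0,0.6,0,0,15],[0,0.8,0,-0.2,15],[0,0.8,0,-0.2,15],[0,0.8,0,-0.2,15]]' | head -2
python3 -m inch '[[0,0.8,0,-0.2,15],[0,0.8,0,-0.2,15],[0,0.8,0,-0.2,15],[0,0.8,0,-0.2,15],[0,0.8,0,-0.2,15]]' | head -2
python3 -m inch '[[0,0.8,0,0,15],[0,0.8,0,0,15],[0,0.8,0,0,15],[0,0.8,0,0,15],[0,0.8,0,0,15]]' | head -2
python3 -m inch '[[0,0.8,0,0,15],[0,0.8,0,0,15],[0,0.8,0,0,15],[0,0.8,0,0,15],[0,0.8,0,0,15]]' | head -2
python3 -m inch '[[0,0.8,0,0,15],[0,0.8,0,0,15],[0,0.8,0,0,15],[0,0.8,0,0,15],[0,0.8,0,0,15]]' | head -2
python3 -m inch '[[0,0.8,0,0,15],[0,0.8,0,0,15],[0,0.8,0,0,15],[0,0.8,0,0,15],[0,0.8,0,0,15]]' | head -2
python3 -m inch '[[0,0.8,0,0,15],[0,0.6,0,0,15],[0,0.4,0,0,15],[0,0.3,0,0,15],[0,0,0,0,15]]' | head -2
python3 -m inch '[[0,0,0,0,15],[0,0,0,0,15],[0,0,0,0,15]]' | head -5
python3 -c "
from h import *
s=r.get_state();print(s['tool_pos'],np.degrees(np.arctan2(*R.from_quat(s['eef_rot']).as_matrix()[[1,0],1])))"
```

```text
clock: 26.0
tool_pos: [0.4863, -0.337, 0.3443]
clock: 26.5
tool_pos: [0.4852, -0.2516, 0.3413]
clock: 27.0
tool_pos: [0.4848, -0.1518, 0.3414]
clock: 27.5
tool_pos: [0.4844, -0.0522, 0.3415]
clock: 28.0
tool_pos: [0.4842, 0.0475, 0.3415]
clock: 28.5
tool_pos: [0.484, 0.1471, 0.3414]
clock: 29.0
tool_pos: [0.4838, 0.2469, 0.3413]
clock: 29.5
tool_pos: [0.4857, 0.2988, 0.3426]
clock: 29.8
tool_pos: [0.4864, 0.2972, 0.3431]
eef_rot: [0.998, -0.056, 0.0, 0.0]
contact_force: [0.5, 0.4, -1.1]
opening: 0.268
[0.48640577 0.29715874 0.34308961] -96.38703852158729
```

```bash

python3 -m inch '[[-0.1,0.5,0,0,15],[0,0.7,0,0,15],[0,0.6,0,0,15],[0,0.4,0,0,15],[0,0,0,0,15]]' | head -2
python3 -m inch '[[0,0,0,0,15],[0,0,0,0,15],[0,0,0,0,15]]' | head -5
python3 - <<'E'
from h import *
st=r.get_state();p=st['tool_pos'];print(p)
t=snap('scene');a=np.radians(-6.4);d=np.array([np.cos(a),np.sin(a),0])
Q=[p+np.array([0,0,-.05]),p+np.array([0,0,-.125]),p-.018*d+np.array([0,0,-.137]),p-.036*d+np.array([0,0,-.125])]
q=proj(t,Q);print(q)
F=proj(t,[np.array([.4835,.353,.15])+x*d for x in(-.035,.045)]);print(F)
u,v=370,40;im=t['pixels'].copy()
c=cv2.resize(im[v:v+180,u:u+120],(480,720)[::1] if 0 else (400,600),interpolation=cv2.INTER_CUBIC)
for x in list(q)+list(F): cv2.circle(c,tuple(int(k) for k in ((x-[u,v]+.5)*10/3)),3,(255,0,0),1)
cv2.imwrite('pics/c10.png',c[:,:,::-1])
E
```

```text
clock: 30.3
tool_pos: [0.4828, 0.3559, 0.3426]
clock: 30.6
tool_pos: [0.4839, 0.3521, 0.3431]
eef_rot: [0.998, -0.056, 0.0, 0.0]
contact_force: [0.7, -0.4, -1.9]
opening: 0.268
[0.48393796 0.35214168 0.34306962]
[[425.09337189 126.6238021 ]
 [421.86503254 157.35671381]
 [415.7634965  159.80704294]
 [410.71564881 152.85563792]]
[[408.58922554 178.89407682]
 [433.14599982 189.98989741]]
```

View pics/c10.png

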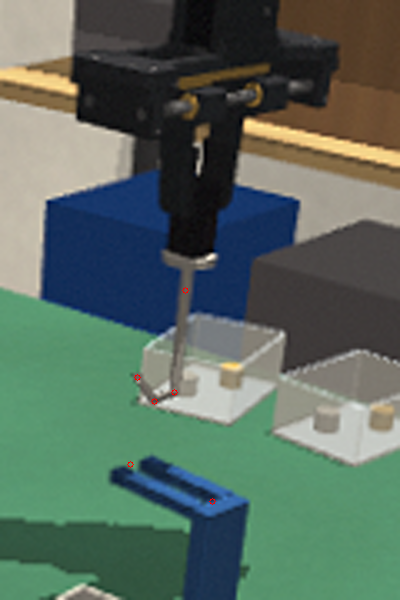

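Rod, hook tip and slot line up with the prediction (circles on the features). Lower into the fork.

```bash

python3 -m inch '[[0,0.05,-0.4,0,15],[0,0,-0.6,0,15],[0,0,-0.6,0,15],[0,0,-0.6,0,15],[0,0,-0.6,0,15]]' | head -4
python3 -m inch '[[0,0,-0.6,0,15],[0,0,-0.6,0,15],[0,0,-0.6,0,15],[0,0,-0.6,0,15],[0,0,-0.5,0,15]]' | head -4
python3 -m inch '[[0,0,-0.3,0,15],[0,0,-0.1,0,15],[0,0,-0.1,0,15],[0,0,0,0,15],[0,0,0,0,15]]' | head -4
python3 -m inch '[[0,0,-0.1,0,15],[0,0,-0.1,0,15],[0,0,0,0,15],[0,0,0,0,15]]' | head -4
```

```text
clock: 31.15
tool_pos: [0.4834, 0.354, 0.2717]
eef_rot: [0.998, -0.055, -0.0, 0.0]
contact_force: [0.2, 0.6, -1.3]
clock: 31.65
tool_pos: [0.4833, 0.3539, 0.1991]
eef_rot: [0.998, -0.055, -0.0, 0.0]
contact_force: [-0.1, -0.3, -2.0]
clock: 32.15
tool_pos: [0.484, 0.3545, 0.1885]
eef_rot: [0.998, -0.055, 0.0, -0.0]
contact_force: [-0.4, -0.8, -1.7]
clock: 32.55
tool_pos: [0.4836, 0.3542, 0.1829]
eef_rot: [0.998, -0.055, -0.0, 0.0]
contact_force: [0.8, 0.2, -1.0]
```

```bash

python3 -m inch '[[0,0,-0.05,0,15],[0,0,-0.03,0,15],[0,0,0,0,15],[0,0,0,0,15]]' | head -4
python3 -m inch '[[0,0,0,0,15],[0,0,0,0,15],[0,0,0,0,15]]' 10 | head -4
python3 -m inch '[[0,0,0,0,26],[0,0,0,0,28],[0,0,0,0,32],[0,0,0,0,40],[0,0,0,0,50]]' | head -5
python3 -m inch '[[0,0,0,0,70],[0,0,0,0,88],[0,0,0,0,88],[0,0,0,0,88],[0,0,0,0,88]]' | head -5
python3 -m inch '[[0,0,0,0,88],[0,0,0.3,0,88],[0,0,0.5,0,88],[0,0,0.8,0,88],[0,0,1,0,88]]' | head -5
python3 -m inch '[[0,0,1,0,88],[0,0,1,0,88],[0,0,0.5,0,88],[0,0,0,0,88],[0,0,0,0,88]]' | head -5
python3 m3.py
python3 - <<'E'
from h import *
t=snap('top');w=snap('scene')
o=np.hstack([cv2.resize(w['pixels'][130:260,370:500],(400,400)),cv2.resize(w['pixels'][260:420,70:230],(400,400))]);cv2.imwrite('pics/c11.png',o[:,:,::-1])
C=cloud(t);m=(C[:,:,2]>.05)&(C[:,:,2]<.075);m[:225]=0;m[330:]=0;m[:,:415]=0;m[:,500:]=0;P=C[m];print('bar',len(P),P.min(0),P.max(0))
m=(C[:,:,2]>.018)&(C[:,:,2]<.03)&(abs(C[:,:,0]-.434)<.05)&(abs(C[:,:,1]+.34)<.045);P=C[m];print('cup rim',len(P),P.min(0),P.max(0))
E
```

```text
clock: 32.95
tool_pos: [0.4838, 0.3544, 0.1816]
eef_rot: [0.998, -0.055, 0.0, -0.0]
contact_force: [-0.9, -0.8, 4.8]
clock: 33.25
tool_pos: [0.4839, 0.3543, 0.1815]
eef_rot: [0.998, -0.055, 0.0, -0.0]
contact_force: [-1.2, -1.0, 5.2]
clock: 33.75
tool_pos: [0.4836, 0.3543, 0.1808]
eef_rot: [0.998, -0.055, -0.0, 0.0]
contact_force: [0.3, 0.3, -1.1]
opening: 0.517
clock: 34.25
tool_pos: [0.4837, 0.3543, 0.181]
eef_rot: [0.998, -0.055, 0.0, 0.0]
contact_force: [0.3, -0.4, 0.7]
opening: 0.973
clock: 34.75
tool_pos: [0.4834, 0.3541, 0.2472]
eef_rot: [0.998, -0.055, -0.0, 0.0]
contact_force: [-0.5, 0.1, 0.0]
opening: 0.999
clock: 35.25
tool_pos: [0.4835, 0.3542, 0.3089]
eef_rot: [0.998, -0.055, 0.0, -0.0]
contact_force: [-0.3, 0.2, 0.4]
opening: 0.999
1484 ((484.3420104980469, 353.50933837890625), (23.51565170288086, 24.498184204101562), 83.03224182128906) 0.2047765185390211
((493.57220458984375, 350.91351318359375), (89.50935363769531, 117.94461822509766), 83.68740844726562)
35.3 [0.48324704 0.35392454 0.30810707] -96.31213225968402
bar 139 [ 0.42544122 -0.4035594   0.05558561] [ 0.44246522 -0.27789837  0.06622975]
cup rim 122 [ 0.40421113 -0.37264707  0.01810515] [ 0.46287544 -0.30873798  0.02697215]
```

```bash
python3 -c "
from plant import r
print(r.finish_job())"
```

```text
the job is handed in; nothing more can be done
None
```

I completed the whole task and handed it in at about 35 s on the robot clock, against the 72 s limit. I hooked the basket by its bar, lifted it from the tank, set it in the tray and unhooked it. Then I hung the rod back in the fork and let go. No verdict came back.

**Basket:** The last depth check puts the bar level at about 0.06 m high. Its ends are at y ≈ -0.404 and -0.278, inside the tray walls at about -0.415 and -0.263. The cup is near (0.434, -0.341), against a tray centre of (0.434, -0.339). It tilted 2–3° while hanging but stood upright once down.

**Rod:** The grip top is at 0.2048 m, against 0.2047 m before I took it, and within about 1 mm of its original position. The push on the stand just before letting go was about 6 N. Afterwards the gripper was open and clear, at z ≈ 0.31 m with nothing touching it.

**Not checked:** I reached the 12-picture viewing limit, so the final view was not seen; those end checks rest on depth data alone. The camera estimates of the bar's position differed by only 1–3 mm, which did not matter.

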